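# Tip walnuts from a scoop into a shallow dish

## Task

Pick up the aluminium scoop by its handle and tip its two walnuts into the shallow white dish, not the deep bowl; so that no nut can bounce out, first bring the scoop's open lip down over the dish to within about three centimetres above its rim, and only then tip. Do not touch the nuts with the gripper or push the dish aside. Afterwards set the empty scoop down level on its flat bottom on free worktop and let go of it.

Things in the scene. Friction and masses are not known exactly. Their poses are not given: they have to be found in the camera images.
- scoop: Aluminium scoop, 197 x 78 x 44 mm, 0.16 kg, flat underside. Origin: middle of the open front lip, 10 mm above the underside; +x runs back to the handle, z up. Walls 3 mm, back wall at x 108. Floor dips 10 mm from lip to x 35, then level. Wooden handle bar x 112 to 197, 18 wide in y, 22 tall, centre line 22 above origin; grip near x 130. Nuts stay in while level, roll out with the lip 35 degrees down.
- dish: Shallow round dish of white ceramic, 170 mm across the rim, 26 mm high, 0.45 kg, loose; inner floor 6 mm above the worktop, about 55 mm in radius, then sloping up to the rim. Origin: centre of its underside, z up. (The white bowl beside it, 112 mm wide and 62 mm high, is not the one meant.)
- walnut_1: Walnut in its shell, light brown, 30 x 33 x 30 mm, 14 g, lying in the scoop at the start about 66 mm behind the lip, on the scoop's -y side. Origin: its centre.
- walnut_2: The other walnut, the same, on the scoop's +y side. Origin: its centre.
Not all that is in view belongs to the job. Of the things that look like the dish, the larger one is meant.

How it is judged:
On the way:
1. the scoop's lip is low over the dish (within 55 mm above its rim, within 75 mm of its centre) with both walnuts still in the scoop (horizontal distance between scoop and dish below 0.075 m and height (world z) of scoop below 0.081 m and x of walnut_1 in the frame of scoop between 0 and 0.108 m and y of walnut_1 in the frame of scoop between -0.037 and 0.037 m and z of each of walnut_1, walnut_2 in the frame of scoop below 0.05 m and x of walnut_2 in the frame of scoop between 0 and 0.108 m and y of walnut_2 in the frame of scoop between -0.037 and 0.037 m), for 0.2 s.
At the end, for the whole second after the job is handed in: both walnuts lie at rest in the shallow dish (centres within 72 mm of its centre and lower than 55 mm), the dish stands level, and the empty scoop stands released and level (within 7 degrees) on its flat bottom on the worktop, clear of the dish (lip at least 95 mm from the dish's centre) (horizontal distance between each of walnut_1, walnut_2 and dish below 0.072 m and height (world z) of each of walnut_1, walnut_2 below 0.055 m and linear speed of each of walnut_1, walnut_2 below 0.03 m/s and height (world z) of scoop between 0.005 and 0.015 m and angle between scoop's own z axis and vertical below 0.12 rad and linear speed of scoop below 0.02 m/s and angle between dish's own z axis and vertical below 0.1 rad and horizontal distance between scoop and dish above 0.095 m); the robot touches nothing.
It fails at once if a walnut leaves the scoop while the lip is more than 55 mm above the dish's rim ((height (world z) of scoop above 0.081 m and ((x of walnut_1 in the frame of scoop below -0.01 m or y of walnut_1 in the frame of scoop above 0.045 m or y of walnut_1 in the frame of scoop below -0.045 m or z of walnut_1 in the frame of scoop above 0.07 m) and (horizontal distance between walnut_1 and dish above 0.085 m or height (world z) of walnut_1 above 0.075 m))) or (height (world z) of scoop above 0.081 m and ((x of walnut_2 in the frame of scoop below -0.01 m or y of walnut_2 in the frame of scoop above 0.045 m or y of walnut_2 in the frame of scoop below -0.045 m or z of walnut_2 in the frame of scoop above 0.07 m) and (horizontal distance between walnut_2 and dish above 0.085 m or height (world z) of walnut_2 above 0.075 m)))).
It fails at once if the gripper touches a walnut (contact force between the fingers and walnut_1 above 0.5 N or contact force between the fingers and walnut_2 above 0.5 N).
It fails at once if the dish is pushed more than 40 mm (distance of dish from where it was at the start of the episode above 0.04 m).
It also fails if it takes over 51 s, if anything falls off the work surface, if the arm or the gripper's body presses on something with over 40 N, if the wrist force passes 120 N, or if a joint passes its speed limit or range.

## Robot

A 6-joint arm with a two-finger parallel gripper is mounted at the origin on a cart in front of the work surface, level with it; the furniture and walls round the work are solid. World frame = base frame: x ahead of the robot, y to its left, z up, the work surface at z = 0. Lengths are in m, angles in rad, forces in N, time in s.
With the tool pointing down it reaches from about 0.3 to 0.875 m from the base axis. Payload 6.4 kg.
Tool frame: the origin (TCP) lies at the very end of the fingers, on their centre line; the grasp point (between the pads) lies 19 mm behind it; z points along the fingers, y is the line along which they close (so a half turn about z gives the same grasp; the last joint's range is limited). The gripper opens to 88 mm and grips with 3 to 60 N. Pads are 18 mm wide; open, the fingers measure 123 mm over their backs; the gripper's body (75 mm by 187 mm) begins 45 mm behind the grasp point.
Start: joints at [0.96, 0.181, 1.607, -0, 1.354, -0.206], TCP at [0.226, 0.529, 0.239] pointing down, gripper open.
Joint ranges: [-2.99, 2.99], [-0.89, 2.07], [0.3, 2.58], [-1.14, 4.28], [0, 2.63], [-3.12, 3.12]. Speed limits (rad/s): [2.57, 2.57, 3.01, 3.14, 3.14, 3.14].

## Interface

Orientations are given as a unit quaternion [x, y, z, w].
In Python, from plant import robot gives the robot as it stands.
- The arm moves only by the tool send_rows, never from a script. Its arguments are lists of equal length, an entry for each row: "grip": the gripper's target within -1 to 1 (fully open at 1, half-way at 0, shut at -1); "translation": the shift along the tool's x, y, z in m, a list of three; "twist": the turn about the tool's z in rad. A call has 1 to 5 rows; each row shifts and turns the commanded pose from where the row before left it, along the tool's axes as they then stand; what a row does not reach is not made up. A row lasts 1/12 s, in which the tool goes at most 41.7 mm and 7.16 degrees, less where a joint would pass 70% of its speed; a pose out of reach is approached as far as the arm can. A call is refused whole if a number of a shift passes 0.0417 or a number of a turn 0.125, either way. A call with a gripper value outside its range is refused whole. The fingers move at their own pace and stop on an object; "newtons" is the grip in N (left out, the last holds). Time passes only in rows, so rows that do not move let the fingers close. It gives the time, the measured TCP pose, the force, the opening and the grip force at its end, in the units of the state.
- robot.get_obs(): the state, without advancing time (a new reading comes with each control period).
- robot.camera(name): name is "scene" or "side" or "wrist"; returns (picture, depth): 384x512x3 uint8, red, green, blue; 384x512 float32, m along the optical axis (not along the pixel's ray), 0 where there is no reading.
- robot.get_calibration(name): a dict with "mtx" (3x3 intrinsics, pixels), "world_from_camera" (4x4, takes a point from camera to world coordinates). Camera axes: x right, y down, z forward; pixel columns grow to the right and rows downward; lengths in m; the calibration is good to about 2 mm. The wrist camera is an equidistant fisheye: a pixel r from the principal point sees the ray r / f radians off the axis. A picture is of the moment at which its call begins: read the wrist's pose just before it. get_calibration takes no time and is no camera call; for the wrist camera it gives the pose at the moment of the call.
- robot.sign_off(): hands the job in; it is judged then, once.
Trained networks look in the newest picture that a camera, given by its name, has taken for a name from the list of things; names that differ only in an ending like _2 or _b are one class to them, and where a whole thing is asked for, a point or a joint stands for the part that bears it (a point fixed in the world has none). Each returns a list of dicts, best first, with "conf" (0 to 1); they miss things now and then, are a little off and sometimes report something else, mostly with a low value. They report only what shows in the picture. A call takes as long as a camera call. They do not tell look-alikes from the thing itself.
- robot.cut_out(target, camera): "region" (384x512 bool, what is visible of it) and "bbox" ([left, top, width, height] in pixels, round what is visible of it).
- robot.tip_of(target, camera): "point" ([column, row] in pixels: a listed point, or the origin of a listed thing).
The state is a dict: "t": time; "joint_pos": joint angles; "dq": joint speeds; "tau": joint torques, N m; "tcp_pos": TCP position; "tcp_rot": TCP orientation; "force": force on the tool from outside, world axes, zero at the start; "moment": the same for the moment, N m; "width": finger opening in m; "finger_force": force on a finger pad.
Only numpy, scipy, OpenCV 4.12 (cv2) and the standard library are available. Lean on these libraries where they do the work, as an engineer would, in place of code of your own. Each camera call takes 0.05 s, during which the arm holds its last target. There are 200 camera calls.

## Working session

There is one attempt and no reset: what is moved stays moved. The work goes in short steps, Python scripts to look and compute and a tool call to move; the robot and the scene stay as the last step left them, time stands still between calls to the robot, and variables do not carry over. Pictures are saved under pics/ and viewed, at most 10 in all, crops included, and the job is handed in when it is done.

Besides the shell and the picture viewer there is one more tool, called as name([rows], argument=value, ...), one row to a line, values as JSON. send_rows: Moves the arm, as the interface text tells. Its arguments: {"type":"object","properties":{"grip":{"type":"array","items":{"type":"number"}},"translation":{"type":"array","items":{"type":"array","items":{"type":"number"}}},"twist":{"type":"array","items":{"type":"number"}},"newtons":{"type":"number"}},"required":["grip","translation","twist"]}

```bash
mkdir -p pics; cat > h.py <<'E'
import numpy as np,cv2
from plant import robot
def pts(cam,depth,mask):
    c=robot.get_calibration(cam);K=np.array(c["mtx"]);T=np.array(c["world_from_camera"])
    v,u=np.nonzero(mask&(depth>0));d=depth[v,u]
    P=np.stack([(u-K[0,2])/K[0,0]*d,(v-K[1,2])/K[1,1]*d,d],1)
    return P@T[:3,:3].T+T[:3,3]
E
python3 - <<'E'
from h import *
ims=[]
for c in ["scene","side"]:
    im,d=robot.camera(c);ims.append(im)
    for t in ["scoop","dish","walnut_1"]:
        for r in robot.cut_out(t,c)[:3]:
            P=pts(c,d,r["region"]);
            if len(P)==0: continue
            print(c,t,round(r["conf"],2),r["bbox"],len(P),np.median(P,0).round(3),np.percentile(P,2,0).round(3),np.percentile(P,98,0).round(3))
        for r in robot.tip_of(t,c)[:2]: print("  tip",t,r["conf"],r["point"])
cv2.imwrite("pics/a.png",cv2.resize(np.hstack(ims),(800,300))[:,:,::-1])
cv2.imwrite("pics/scene.png",ims[0][:,:,::-1])
print(robot.get_obs())
E
```

```text
scene scoop 0.97 [180.0, 121.2, 47.7, 57.6] 1321 [0.509 0.289 0.02 ] [0.438 0.223 0.   ] [0.61  0.332 0.044]
  tip scoop 0.83 [196.6, 173.2]
scene dish 0.73 [159.0, 201.2, 67.9, 45.5] 2363 [0.33  0.143 0.007] [0.267 0.077 0.001] [0.386 0.195 0.021]
scene dish 0.62 [238.7, 169.4, 75.5, 51.7] 3124 [0.518 0.067 0.01 ] [ 0.431 -0.013  0.001] [0.585 0.139 0.026]
  tip dish 0.95 [275.7, 202.0]
  tip dish 0.86 [193.7, 228.3]
scene walnut_1 0.62 [192.6, 153.2, 13.8, 11.9] 152 [0.493 0.291 0.023] [0.485 0.282 0.005] [0.511 0.311 0.032]
  tip walnut_1 0.52 [196.6, 156.4]
  tip walnut_1 0.48 [214.7, 153.7]
side scoop 0.62 [232.1, 126.6, 79.4, 44.2] 1632 [0.512 0.292 0.025] [0.437 0.223 0.003] [0.613 0.333 0.044]
  tip scoop 0.86 [241.3, 162.8]
side dish 0.62 [255.3, 178.0, 95.4, 43.9] 3537 [0.514 0.076 0.011] [ 0.433 -0.017  0.005] [0.584 0.14  0.027]
  tip dish 0.81 [301.4, 210.1]
side walnut_1 0.41 [256.5, 140.3, 14.0, 13.7] 149 [0.495 0.29  0.024] [0.484 0.283 0.008] [0.511 0.308 0.033]
  tip walnut_1 0.57 [260.3, 148.7]
{'t': 0.7, 'joint_pos': array([ 9.59703459e-01,  1.80719635e-01,  1.60695380e+00, -3.12959105e-05,
        1.35379626e+00, -2.06252069e-01]), 'dq': array([ 8.01408313e-04,  6.02791960e-04, -4.50226073e-05,  8.19178495e-04,
        3.41096293e-04, -4.87345970e-04]), 'tau': array([-2.60560580e-05, -4.33724928e+01, -3.42105496e+01,  7.02416268e-02,
        3.09802964e-02, -4.90505300e-06]), 'tcp_pos': array([0.22646878, 0.528569  , 0.23878205]), 'tcp_rot': array([2.01037599e-01, 9.79583524e-01, 5.03397146e-05, 3.84523369e-05]), 'force': array([-0.31301342,  0.54867246,  0.742375  ]), 'moment': array([0.05738164, 0.04970658, 0.02063966]), 'finger_force': 0.0, 'width': 0.08814605654501727}
```

View pics/a.png

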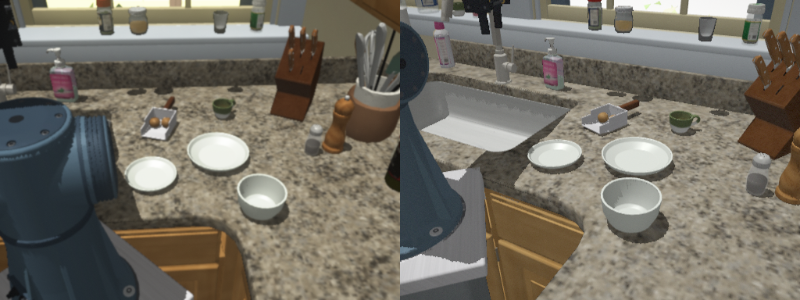

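```bash
python3 - <<'E'
from h import *
from scipy.optimize import least_squares
S=[];D=[];H=np.full((70,80),np.nan)
for c in ["scene","side"]:
    im,d=robot.camera(c)
    A=pts(c,d,np.ones(d.shape,bool))
    A=A[(A[:,0]>.2)&(A[:,0]<.9)&(A[:,1]>-.3)&(A[:,1]<.5)]
    for p in A:
        i,j=int((p[0]-.2)/.01),int((p[1]+.3)/.01); H[i,j]=np.nanmax([H[i,j],p[2]])
    r=robot.cut_out("scoop",c)[0]["region"]; S.append(pts(c,d,r))
    for q in robot.cut_out("dish",c):
        if q["conf"]>.4:
            P=pts(c,d,q["region"]); P=P[P[:,2]>.021]
            if len(P)<10: continue
            f=least_squares(lambda v:np.hypot(*(P[:,:2]-v[:2]).T)-v[2],[*P[:,:2].mean(0),.07],loss="soft_l1",f_scale=.003).x
            print(c,"dish",len(P),f.round(4))
    col=im[r.astype(bool)&(d>0)].astype(int); P=S[-1]; b=(col[:,0]-col[:,2]>25)
    K=robot.get_calibration(c);M=np.array(K["mtx"]);T=np.array(K["world_from_camera"])
    t=robot.tip_of("scoop",c)[0]["point"]; ray=T[:3,:3]@np.linalg.inv(M)@[*t,1]
    print(c,"lip",(T[:3,3]+ray*(.01-T[2,3])/ray[2]).round(3))
P=np.vstack(S);P=P[P[:,2]>.015]
rc=cv2.minAreaRect((P[:,:2]).astype(np.float32));print("rect",rc);print(cv2.boxPoints(rc))
# handle = points far from lip
print("height map cm, rows x .40..0.80 step .02, cols y -.2...5 step .02")
for i in range(0,70,2):
    print("%.2f"%(.2+i*.01)," ".join("%3d"%(round(100*np.nanmax(H[i:i+2,j:j+2])) if np.isfinite(H[i:i+2,j:j+2]).any() else -9) for j in range(0,80,2)))
np.save("S.npy",P)
E
```

```text
scene dish 482 [0.5069 0.0598 0.081 ]
scene dish 28 [0.323  0.1336 0.064 ]
scene lip [0.447 0.251 0.01 ]
side dish 48 [0.3238 0.1348 0.0642]
side dish 692 [0.5068 0.0607 0.0808]
side lip [0.446 0.256 0.01 ]
rect ((0.5337734222412109, 0.29523831605911255), (0.19587333500385284, 0.08302412182092667), 25.724401473999023)
[[0.42752504 0.29012752]
 [0.46356106 0.21533172]
 [0.6400218  0.30034912]
 [0.6039858  0.3751449 ]]
height map cm, rows x .40..0.80 step .02, cols y -.2...5 step .02
0.20  -9  -9   0  -9  -9  -9  -9  -9  -9  -9  -9  -9  -9  -9  -9  -9  -9   0   0   0   0   0   0   0   0   0   0  -9  -9  -9  -9  -9  -9  -9  -9  -9  35  35  35  37
0.22  -9   0   0   0  -9  -9  -9  -9  -9  -9  -9  -9  -9  -9  -9  -9   0   0   0   0   0   0   0   0   0   0   0 -19 -21  -9  -9  -9  -9  -9  -9  -9  35  35  39  39
0.24   0   0   0   0   0  -9  -9  -9  -9  -9  -9  -9  -9  -9  -9   0   0   0   0   0   0   2   2   0   0   0   0   0 -21  -9  -9  -9  -9  -9  -9  -9  -9  -9  39  39
0.26   0   0   0   0   0   0  -9  -9  -9  -9  -9  -9  -9  -9   0   0   0   0   0   2   2   2   2   2   2   0   0   0  
[... 4461 characters left out ...]
  28  28  22  22  27  31  31  27  -9  -9
0.82   0   0  25  27  24  34  34  33  -9   0   0   0   0  28  30  29  29  28  25   5   0   0   0   0  22  22  22  22  28  28  28  22  22  27  27  27  27  -9  -9  -9
0.84   0   7  24  24  20  28  32  21  -9   0   0   0   0  18  27  26  26  25  23  21   0   0   0  21  22  22  22  22  22  22  22  22  27  27  27  27  -9  -9  -9  -9
0.86   0  12  22  22  18  22  25  17  13   0   0   0   0  20  24  22  24  23  22  22   0   0  21  22  32  32  32  22  22  22  22  27  27  27  27  -9  -9  -9  -9  -9
0.88   0  12  16  17  -9  17  19  16  16   0   0   0   0  20  22  22  23  23  23  23   0  21  22  22  32  32  32  22  22  22  27  27  27  27  -9  -9  -9  -9  -9  -9
```

send_rows([
  [0,0,0],
  [0,0,0],
  [0,0,0],
  [0,0,0],
  [0,0,0],
], grip=[1,1,1,1,1], twist=[-0.122,-0.122,-0.122,-0.122,-0.122])

```text
t: 1.52
tcp_pos: [0.2265, 0.5285, 0.2387]
tcp_rot: [-0.105, 0.994, -0.0, -0.0]
force: [-0.1, -0.5, 0.1]
width: 0.0883
finger_force: 0.0
```

send_rows([
  [0,0,0],
  [0,0,0],
  [-0.021,-0.034,0],
  [-0.021,-0.034,0],
  [-0.021,-0.034,0],
], grip=[1,1,1,1,1], twist=[-0.122,-0.122,0,0,0])

```text
t: 1.93
tcp_pos: [0.328, 0.4636, 0.2388]
tcp_rot: [-0.224, 0.975, 0.0, 0.0]
force: [-0.0, 1.1, -0.3]
width: 0.0882
finger_force: 0.0
```

send_rows([
  [-0.021,-0.034,0],
  [-0.021,-0.034,0],
  [-0.021,-0.034,0],
  [-0.021,-0.034,0.02],
  [-0.021,-0.034,0.02],
], grip=[1,1,1,1,1], twist=[0,0,0,0,0])

```text
t: 2.35
tcp_pos: [0.4939, 0.3585, 0.2026]
tcp_rot: [-0.223, 0.975, 0.0, 0.002]
force: [-0.7, 0.8, -0.3]
width: 0.0884
finger_force: 0.0
```

send_rows([
  [-0.021,-0.034,0.02],
  [-0.021,-0.034,0.02],
  [0,0,0.02],
  [0,0,0],
  [0,0,0],
], grip=[1,1,1,1,1], twist=[0,0,0,0,0])

```text
t: 2.77
tcp_pos: [0.5531, 0.3188, 0.1427]
tcp_rot: [-0.222, 0.975, -0.0, -0.002]
force: [0.0, 0.6, 0.3]
width: 0.0877
finger_force: 0.0
```

```bash
cat >> h.py <<'E'
def wpts(depth,mask,C):
    K=np.array(C["mtx"]);T=np.array(C["world_from_camera"])
    v,u=np.nonzero(mask&(depth>0));d=depth[v,u]
    a=(u-K[0,2])/K[0,0];b=(v-K[1,2])/K[1,1];th=np.hypot(a,b)+1e-9
    P=np.stack([d*np.tan(th)*a/th,d*np.tan(th)*b/th,d],1)
    return P@T[:3,:3].T+T[:3,3],(v,u)
E
python3 - <<'E'
from h import *
C=robot.get_calibration("wrist");im,d=robot.camera("wrist")
cv2.imwrite("pics/w1.png",im[:,:,::-1])
for r in robot.cut_out("scoop","wrist")[:2]:
    m=r["region"].astype(bool);P,(v,u)=wpts(d,m,C);print(r["conf"],r["bbox"],len(P))
    if len(P)<50: continue
    c=im[v,u].astype(int)
    q=P[P[:,2]>.012]; rc=cv2.minAreaRect(q[:,:2].astype(np.float32));print(rc,cv2.boxPoints(rc).round(3).tolist())
    h=P[(c[:,0]-c[:,2]>30)&(P[:,2]>.036)&(P[:,0]*.901+P[:,1]*.434>.4455*.901+.2527*.434+.112)]
    print("handle",len(h)); rc=cv2.minAreaRect(h[:,:2].astype(np.float32));print(rc)
    L=cv2.fitLine(h[:,:2].astype(np.float32),cv2.DIST_HUBER,0,.01,.01).ravel();print("line",L,np.degrees(np.arctan2(L[1],L[0])),h.mean(0),np.percentile(h,[1,99],axis=0))
o=robot.get_obs();print(o["tcp_pos"],o["tcp_rot"],o["joint_pos"])
E
```

```text
0.68 [194.9, 54.4, 93.4, 213.6] 11588
((0.5369108319282532, 0.29662346839904785), (0.19470059871673584, 0.07856528460979462), 25.856281280517578) [[0.4320000112056732, 0.28999999165534973], [0.4659999907016754, 0.21899999678134918], [0.6420000195503235, 0.30399999022483826], [0.6069999933242798, 0.37400001287460327]]
handle 1119
((0.588096559047699, 0.32243087887763977), (0.07991286367177963, 0.01745825819671154), 25.8328800201416)
line [0.8977227  0.44056085 0.588412   0.32307166] 26.139671 [0.58841201 0.32307165 0.04171738] [[0.55133942 0.30038336 0.03816071]
 [0.62356492 0.34381894 0.04355078]]
[0.55392511 0.32025378 0.14537922] [-2.23292301e-01  9.74751352e-01  1.74070362e-04  5.65359027e-04] [ 3.38928552e-01  4.11652626e-01  1.51223644e+00  2.31967056e-04
  1.21654068e+00 -1.68232970e+00]
```

View pics/w1.png

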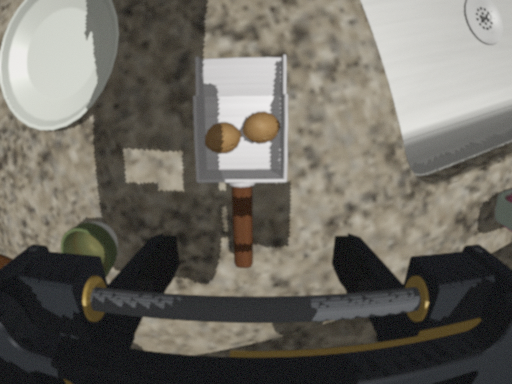

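send_rows([
  [-0.006,-0.0065,0.02],
  [-0.006,-0.0065,0.03],
  [0,0,0.03],
  [0,0,0.03],
  [0,0,0.018],
], grip=[1,1,1,1,1], twist=[0,0,0,0,0])

```text
t: 3.28
tcp_pos: [0.5693, 0.3138, 0.0151]
tcp_rot: [-0.224, 0.975, 0.0, -0.0]
force: [-1.0, -0.7, -0.7]
width: 0.0881
finger_force: 0.0
```

send_rows([
  [0,0,0],
  [0,0,0],
  [0,0,0],
  [0,0,0],
  [0,0,0],
], grip=[1,1,-1,-1,-1], twist=[0,0,0,0,0], newtons=55)

```text
t: 3.7
tcp_pos: [0.572, 0.3136, 0.0186]
tcp_rot: [-0.223, 0.975, 0.0, 0.002]
force: [-0.4, -0.5, 0.3]
width: 0.0702
finger_force: 0.0
```

send_rows([
  [0,0,0],
  [0,0,0],
  [0,0,0],
  [0,0,0],
  [0,0,0],
], grip=[-1,-1,-1,-1,-1], twist=[0,0,0,0,0])

```text
t: 4.12
tcp_pos: [0.5706, 0.3127, 0.0161]
tcp_rot: [-0.223, 0.975, 0.0, -0.0]
force: [-0.0, -0.5, 0.6]
width: 0.0369
finger_force: 0.0
```

send_rows([
  [0,0,0],
  [0,0,0],
  [0,0,0],
  [0,0,0],
  [0,0,0],
], grip=[-1,-1,-1,-1,-1], twist=[0,0,0,0,0])

```text
t: 4.53
tcp_pos: [0.5705, 0.3128, 0.016]
tcp_rot: [-0.223, 0.975, 0.0, -0.0]
force: [-0.5, -0.1, -0.4]
width: 0.0175
finger_force: 55.0
```

send_rows([
  [0,0,0],
  [0,0,0],
  [0,0,-0.005],
  [0,0,-0.007],
  [0,0,-0.008],
], grip=[-1,-1,-1,-1,-1], twist=[0,0,0,0,0])

```text
t: 4.95
tcp_pos: [0.5703, 0.3126, 0.0363]
tcp_rot: [-0.223, 0.975, -0.0, -0.0]
force: [0.2, 0.8, -1.8]
width: 0.0175
finger_force: 55.0
```

send_rows([
  [0,0,-0.01],
  [0,0,-0.01],
  [0,0,-0.006],
  [0,0,0],
  [0,0,0],
], grip=[-1,-1,-1,-1,-1], twist=[0,0,0,0,0])

```text
t: 5.37
tcp_pos: [0.5711, 0.3129, 0.063]
tcp_rot: [-0.223, 0.975, 0.0, 0.001]
force: [-0.2, -0.1, -2.9]
width: 0.0174
finger_force: 55.0
```

```bash
cat > pose.py <<'E'
from h import *
def look(name=None):
    o=robot.get_obs();ims=[]
    for c in ["scene","side"]:
        im,d=robot.camera(c);ims.append(im[60:300,100:420])
        for t in ["scoop","walnut_1"]:
            for r in robot.cut_out(t,c)[:1 if t=="scoop" else 2]:
                P=pts(c,d,r["region"].astype(bool))
                if len(P)>20: print(c,t,round(r["conf"],2),len(P),"med",np.median(P,0).round(3),"lo",np.percentile(P,2,0).round(3),"hi",np.percentile(P,98,0).round(3))
                if t=="scoop" and len(P)>100:
                    s=P@np.array([.899,.438,0]); 
                    print("  z top per 2cm along axis:",[(round(a,2),*np.percentile(P[(s>=a)&(s<a+.02),2],[5,95]).round(3)) for a in np.arange(s.min(),s.max(),.02) if ((s>=a)&(s<a+.02)).sum()>8])
    print(o["t"],o["tcp_pos"].round(4),o["width"],o["finger_force"],o["force"].round(1))
    if name: cv2.imwrite(name,cv2.resize(np.hstack(ims),(800,300))[:,:,::-1])
E
python3 -c "
from pose import *
look('pics/b.png')"
```

```text
scene walnut_1 0.66 156 med [0.493 0.29  0.07 ] lo [0.485 0.281 0.053] hi [0.512 0.308 0.079]
scene walnut_1 0.58 138 med [0.515 0.268 0.07 ] lo [0.5   0.237 0.049] hi [0.547 0.31  0.082]
side scoop 0.72 1625 med [0.508 0.29  0.069] lo [0.439 0.223 0.001] hi [0.614 0.346 0.09 ]
  z top per 2cm along axis: [(np.float64(0.51), np.float64(0.052), np.float64(0.075)), (np.float64(0.53), np.float64(0.049), np.float64(0.078)), (np.float64(0.55), np.float64(0.048), np.float64(0.089)), (np.float64(0.57), np.float64(0.001), np.float64(0.089)), (np.float64(0.59), np.float64(0.049), np.float64(0.089)), (np.float64(0.61), np.float64(0.052), np.float64(0.089)), (np.float64(0.63), np.float64(0.001), np.float64(0.09)), (np.float64(0.65), np.float64(-0.0), np.float64(0.094)), (np.float64(0.67), np.float64(0.001), np.float64(0.089)), (np.float64(0.69), np.float64(0.071), np.float64(0.09))]
side walnut_1 0.43 147 med [0.494 0.289 0.069] lo [0.484 0.282 0.053] hi [0.51  0.301 0.078]
5.3667 [0.5711 0.3129 0.063 ] 0.01743269150965067 54.994476065039635 [-0.2 -0.1 -2.9]
```

View pics/b.png

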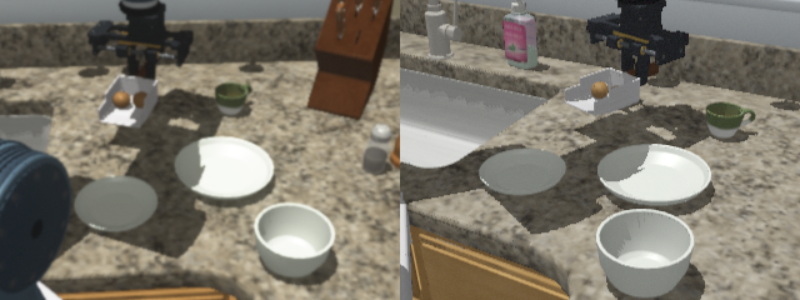

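send_rows([
  [0.001,-0.006,0],
  [0.002,-0.012,0],
  [0.003,-0.018,0],
  [0.003,-0.018,0],
  [0.003,-0.018,0],
], grip=[-1,-1,-1,-1,-1], twist=[0,0,0,0,0])

```text
t: 6.08
tcp_pos: [0.5914, 0.241, 0.062]
tcp_rot: [-0.223, 0.975, -0.0, -0.0]
force: [-0.3, -0.1, -2.1]
width: 0.0175
finger_force: 55.0
```

send_rows([
  [0.003,-0.018,0],
  [0.003,-0.018,0],
  [0.003,-0.018,0],
  [0.003,-0.018,0],
  [0.003,-0.018,0],
], grip=[-1,-1,-1,-1,-1], twist=[0,0,0,0,0])

```text
t: 6.5
tcp_pos: [0.6169, 0.153, 0.0621]
tcp_rot: [-0.222, 0.975, -0.0, -0.0]
force: [-0.5, -0.4, -1.8]
width: 0.0175
finger_force: 55.0
```

send_rows([
  [0.003,-0.018,0],
  [0.003,-0.013,0],
  [0.002,-0.006,0.002],
  [0,0,0.002],
  [0,0,0],
], grip=[-1,-1,-1,-1,-1], twist=[0,0,0,0,0])

```text
t: 6.92
tcp_pos: [0.6249, 0.1182, 0.0574]
tcp_rot: [-0.222, 0.975, 0.0, -0.001]
force: [-0.8, -0.1, -2.7]
width: 0.0173
finger_force: 55.0
```

```bash
python3 -c "
from pose import *
look('pics/c.png')"
```

```text
scene scoop 0.78 1213 med [0.561 0.091 0.056] lo [0.495 0.029 0.042] hi [0.646 0.136 0.085]
  z top per 2cm along axis: [(np.float64(0.48), np.float64(0.047), np.float64(0.07)), (np.float64(0.5), np.float64(0.043), np.float64(0.076)), (np.float64(0.52), np.float64(0.042), np.float64(0.081)), (np.float64(0.54), np.float64(0.042), np.float64(0.084)), (np.float64(0.56), np.float64(0.052), np.float64(0.085)), (np.float64(0.58), np.float64(0.05), np.float64(0.084)), (np.float64(0.6), np.float64(0.08), np.float64(0.085)), (np.float64(0.62), np.float64(0.083), np.float64(0.086)), (np.float64(0.64), np.float64(0.083), np.float64(0.086))]
scene walnut_1 0.65 182 med [0.568 0.07  0.065] lo [0.559 0.06  0.045] hi [0.589 0.088 0.074]
scene walnut_1 0.58 191 med [0.544 0.095 0.064] lo [0.535 0.085 0.044] hi [0.591 0.12  0.074]
side scoop 0.92 1955 med [0.56  0.094 0.065] lo [0.492 0.029 0.045] hi [0.621 0.139 0.086]
  z top per 2cm along axis: [(np.float64(0.48), np.float64(0.049), np.float64(0.072)), (np.float64(0.5), np.float64(0.045), np.float64(0.075)), (np.float64(0.52), np.float64(0.045), np.float64(0.084)), (np.float64(0.54), np.float64(0.045), np.float64(0.085)), (np.float64(0.56), np.float64(0.048), np.float64(0.085)), (np.float64(0.58), np.float64(0.05), np.float64(0.086)), (np.float64(0.6), np.float64(0.077), np.float64(0.086)), (np.float64(0.66), np.float64(0.071), np.float64(0.084))]
side walnut_1 0.79 205 med [0.544 0.092 0.065] lo [0.534 0.085 0.047] hi [0.559 0.106 0.075]
side walnut_1 0.59 80 med [0.564 0.075 0.07 ] lo [0.55  0.042 0.046] hi [0.593 0.128 0.085]
6.9167 [0.6249 0.1182 0.0574] 0.017302426031411175 54.99451372772455 [-0.8 -0.1 -2.7]
```

View pics/c.png

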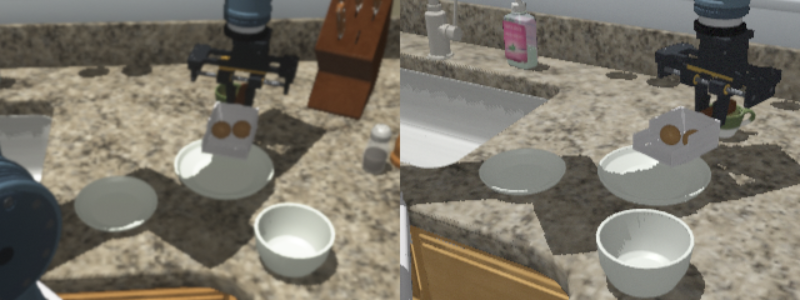

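send_rows([
  [0.005,0,0],
  [0.005,0,0],
  [0,0,0],
  [0,0,0],
  [0,0,0],
], grip=[-1,-1,-1,-1,-1], twist=[0,0,0,0,0], newtons=20)

```text
t: 7.63
tcp_pos: [0.6165, 0.1139, 0.0583]
tcp_rot: [-0.223, 0.975, -0.0, 0.0]
force: [-0.4, -0.4, -1.7]
width: 0.0175
finger_force: 20.0
```

```bash
python3 -c "
from pose import *
look()"
```

```text
scene scoop 0.91 1441 med [0.56  0.09  0.058] lo [0.484 0.025 0.043] hi [0.648 0.132 0.086]
  z top per 2cm along axis: [(np.float64(0.46), np.float64(0.048), np.float64(0.071)), (np.float64(0.48), np.float64(0.044), np.float64(0.076)), (np.float64(0.5), np.float64(0.043), np.float64(0.084)), (np.float64(0.52), np.float64(0.043), np.float64(0.085)), (np.float64(0.54), np.float64(0.051), np.float64(0.086)), (np.float64(0.56), np.float64(0.046), np.float64(0.085)), (np.float64(0.58), np.float64(0.075), np.float64(0.087)), (np.float64(0.6), np.float64(0.081), np.float64(0.086)), (np.float64(0.62), np.float64(0.084), np.float64(0.086)), (np.float64(0.64), np.float64(0.083), np.float64(0.086))]
scene walnut_1 0.53 136 med [0.557 0.063 0.066] lo [0.55  0.054 0.048] hi [0.568 0.077 0.074]
scene walnut_1 0.52 171 med [0.532 0.089 0.066] lo [0.525 0.079 0.045] hi [0.562 0.121 0.074]
side scoop 0.68 2223 med [0.554 0.09  0.064] lo [0.484 0.024 0.043] hi [0.66  0.134 0.086]
  z top per 2cm along axis: [(np.float64(0.47), np.float64(0.049), np.float64(0.073)), (np.float64(0.49), np.float64(0.046), np.float64(0.075)), (np.float64(0.51), np.float64(0.044), np.float64(0.085)), (np.float64(0.53), np.float64(0.045), np.float64(0.085)), (np.float64(0.55), np.float64(0.022), np.float64(0.086)), (np.float64(0.57), np.float64(0.048), np.float64(0.086)), (np.float64(0.59), np.float64(0.078), np.float64(0.086)), (np.float64(0.61), np.float64(0.002), np.float64(0.086)), (np.float64(0.63), np.float64(-0.0), np.float64(0.083)), (np.float64(0.65), np.float64(0.002), np.float64(0.086))]
side walnut_1 0.73 233 med [0.536 0.087 0.065] lo [0.525 0.079 0.046] hi [0.567 0.13  0.075]
side walnut_1 0.48 43 med [0.554 0.07  0.071] lo [0.55  0.065 0.061] hi [0.566 0.078 0.075]
7.6333 [0.6165 0.1139 0.0583] 0.017513963819458394 19.99475033953786 [-0.4 -0.4 -1.7]
```

send_rows([
  [0,0,0],
  [0,0,0],
  [0,0,0],
], grip=[-1,-1,-1], twist=[0,0,0], newtons=10)

```text
t: 8.18
tcp_pos: [0.6165, 0.114, 0.0581]
tcp_rot: [-0.223, 0.975, 0.0, -0.0]
force: [0.1, -1.2, -1.9]
width: 0.018
finger_force: 10.0
```

```bash
python3 -c "
from pose import *
look()"
```

```text
scene scoop 0.56 1374 med [0.556 0.088 0.055] lo [0.485 0.029 0.041] hi [0.636 0.131 0.085]
  z top per 2cm along axis: [(np.float64(0.46), np.float64(0.045), np.float64(0.069)), (np.float64(0.48), np.float64(0.041), np.float64(0.07)), (np.float64(0.5), np.float64(0.04), np.float64(0.082)), (np.float64(0.52), np.float64(0.041), np.float64(0.083)), (np.float64(0.54), np.float64(0.049), np.float64(0.084)), (np.float64(0.56), np.float64(0.044), np.float64(0.084)), (np.float64(0.58), np.float64(0.078), np.float64(0.085)), (np.float64(0.6), np.float64(0.082), np.float64(0.086)), (np.float64(0.62), np.float64(0.079), np.float64(0.087)), (np.float64(0.64), np.float64(0.042), np.float64(0.087))]
scene walnut_1 0.61 188 med [0.534 0.088 0.062] lo [0.524 0.078 0.042] hi [0.577 0.107 0.072]
side scoop 0.65 2235 med [0.551 0.09  0.062] lo [0.484 0.024 0.041] hi [0.656 0.134 0.086]
  z top per 2cm along axis: [(np.float64(0.47), np.float64(0.046), np.float64(0.069)), (np.float64(0.49), np.float64(0.043), np.float64(0.075)), (np.float64(0.51), np.float64(0.041), np.float64(0.083)), (np.float64(0.53), np.float64(0.043), np.float64(0.084)), (np.float64(0.55), np.float64(0.045), np.float64(0.085)), (np.float64(0.57), np.float64(0.047), np.float64(0.085)), (np.float64(0.59), np.float64(0.078), np.float64(0.086)), (np.float64(0.63), np.float64(0.073), np.float64(0.084)), (np.float64(0.65), np.float64(0.07), np.float64(0.087))]
8.1833 [0.6165 0.114  0.0581] 0.0179552350120957 9.999964737799019 [ 0.1 -1.2 -1.9]
```

send_rows([
  [0,0,0],
  [0,0,0],
  [0,0,0],
], grip=[-1,-1,-1], twist=[0,0,0], newtons=7)

```text
t: 8.73
tcp_pos: [0.6164, 0.1139, 0.0582]
tcp_rot: [-0.223, 0.975, -0.0, -0.0]
force: [-0.3, -0.5, -0.9]
width: 0.018
finger_force: 7.0
```

```bash
python3 -c "
from pose import *
look()" | grep -v walnut
```

```text
scene scoop 0.81 1665 med [0.572 0.096 0.035] lo [0.496 0.03  0.012] hi [0.638 0.131 0.091]
  z top per 2cm along axis: [(np.float64(0.47), np.float64(0.011), np.float64(0.036)), (np.float64(0.49), np.float64(0.013), np.float64(0.053)), (np.float64(0.51), np.float64(0.016), np.float64(0.063)), (np.float64(0.53), np.float64(0.023), np.float64(0.068)), (np.float64(0.55), np.float64(0.027), np.float64(0.076)), (np.float64(0.57), np.float64(0.034), np.float64(0.077)), (np.float64(0.59), np.float64(0.076), np.float64(0.088)), (np.float64(0.61), np.float64(0.086), np.float64(0.093)), (np.float64(0.63), np.float64(0.09), np.float64(0.097))]
side scoop 0.91 2541 med [0.562 0.101 0.04 ] lo [0.494 0.028 0.012] hi [0.622 0.136 0.085]
  z top per 2cm along axis: [(np.float64(0.46), np.float64(0.013), np.float64(0.036)), (np.float64(0.48), np.float64(0.013), np.float64(0.042)), (np.float64(0.5), np.float64(0.016), np.float64(0.058)), (np.float64(0.52), np.float64(0.02), np.float64(0.063)), (np.float64(0.54), np.float64(0.025), np.float64(0.069)), (np.float64(0.56), np.float64(0.033), np.float64(0.077)), (np.float64(0.58), np.float64(0.036), np.float64(0.084)), (np.float64(0.6), np.float64(0.001), np.float64(0.088)), (np.float64(0.64), np.float64(0.002), np.float64(0.093))]
8.7333 [0.6164 0.1139 0.0582] 0.018005769462020094 6.999128780735191 [-0.3 -0.5 -0.9]
```

send_rows([
  [0,0,-0.004],
  [0,0,-0.004],
  [0,0,-0.004],
  [0,0,-0.004],
  [0,0,-0.004],
], grip=[-1,-1,-1,-1,-1], twist=[0,0,0,0,0])

```text
t: 9.45
tcp_pos: [0.6167, 0.114, 0.0788]
tcp_rot: [-0.223, 0.975, -0.0, 0.0]
force: [0.7, 0.0, -1.5]
width: 0.0179
finger_force: 7.0
```

```bash
python3 -c "
from pose import *
look('pics/d.png')"
```

```text
scene scoop 0.64 2066 med [0.568 0.093 0.05 ] lo [0.499 0.034 0.029] hi [0.638 0.132 0.114]
  z top per 2cm along axis: [(np.float64(0.47), np.float64(0.027), np.float64(0.052)), (np.float64(0.49), np.float64(0.029), np.float64(0.07)), (np.float64(0.51), np.float64(0.033), np.float64(0.076)), (np.float64(0.53), np.float64(0.039), np.float64(0.085)), (np.float64(0.55), np.float64(0.046), np.float64(0.096)), (np.float64(0.57), np.float64(0.053), np.float64(0.099)), (np.float64(0.59), np.float64(0.089), np.float64(0.121)), (np.float64(0.61), np.float64(0.108), np.float64(0.116)), (np.float64(0.63), np.float64(0.113), np.float64(0.119))]
scene walnut_1 0.52 171 med [0.492 0.027 0.028] lo [0.478 0.016 0.009] hi [0.506 0.045 0.036]
scene walnut_1 0.52 172 med [0.458 0.029 0.027] lo [0.45  0.019 0.013] hi [0.474 0.045 0.034]
side walnut_1 0.72 231 med [0.461 0.028 0.027] lo [0.45  0.02  0.007] hi [0.477 0.063 0.035]
side walnut_1 0.59 230 med [0.495 0.025 0.028] lo [0.484 0.017 0.012] hi [0.508 0.041 0.036]
9.45 [0.6167 0.114  0.0788] 0.01794996864995352 7.000008083414286 [ 0.7  0.  -1.5]
```

View pics/d.png

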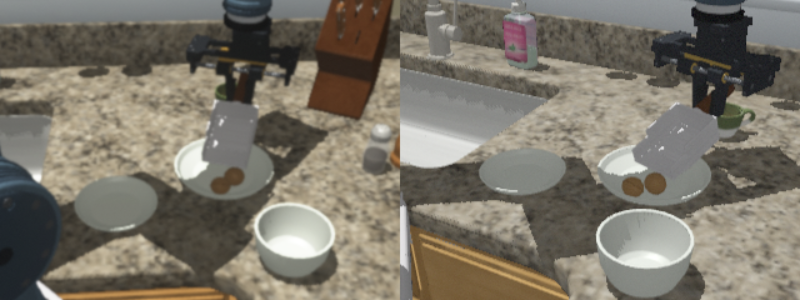

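send_rows([
  [0,0,0],
  [0,0,0],
  [0,0,-0.008],
  [0,0,-0.012],
  [0,0,-0.012],
], grip=[-1,-1,-1,-1,-1], twist=[0,0,0,0,0], newtons=50)

```text
t: 10.17
tcp_pos: [0.6165, 0.114, 0.1112]
tcp_rot: [-0.223, 0.975, 0.0, -0.0]
force: [-0.2, -0.1, -2.1]
width: 0.0175
finger_force: 50.0
```

send_rows([
  [0,0.01,-0.012],
  [0,0.02,0],
  [0,0.02,0],
  [0,0.02,0],
  [0,0.02,0],
], grip=[-1,-1,-1,-1,-1], twist=[0,0,0,0,0])

```text
t: 10.58
tcp_pos: [0.5772, 0.1965, 0.124]
tcp_rot: [-0.223, 0.975, 0.0, 0.001]
force: [-0.4, 0.4, -2.4]
width: 0.0173
finger_force: 50.0
```

send_rows([
  [0,0.02,0],
  [0,0.02,0],
  [0,0.02,0],
  [0,0.02,0],
  [0,0.01,0],
], grip=[-1,-1,-1,-1,-1], twist=[0,0,0,0,0])

```text
t: 11.0
tcp_pos: [0.5373, 0.2787, 0.1238]
tcp_rot: [-0.224, 0.975, 0.0, 0.001]
force: [-0.1, -0.1, -0.9]
width: 0.0174
finger_force: 50.0
```

send_rows([
  [0,0.01,0],
  [0,0,0.01],
  [0,0,0.015],
  [0,0,0.015],
  [0,0,0],
], grip=[-1,-1,-1,-1,-1], twist=[0,0,0,0,0])

```text
t: 11.42
tcp_pos: [0.5321, 0.2837, 0.0786]
tcp_rot: [-0.222, 0.975, -0.0, -0.003]
force: [0.1, -0.1, -2.3]
width: 0.0177
finger_force: 50.0
```

```bash
python3 -c "
from pose import *
look('pics/e.png')"
```

```text
scene scoop 0.57 1986 med [0.478 0.263 0.051] lo [0.412 0.2   0.028] hi [0.537 0.302 0.105]
  z top per 2cm along axis: [(np.float64(0.47), np.float64(0.027), np.float64(0.053)), (np.float64(0.49), np.float64(0.03), np.float64(0.07)), (np.float64(0.51), np.float64(0.033), np.float64(0.077)), (np.float64(0.53), np.float64(0.039), np.float64(0.084)), (np.float64(0.55), np.float64(0.045), np.float64(0.095)), (np.float64(0.57), np.float64(0.053), np.float64(0.097)), (np.float64(0.59), np.float64(0.088), np.float64(0.108)), (np.float64(0.61), np.float64(0.103), np.float64(0.115))]
scene walnut_1 0.65 172 med [0.458 0.03  0.027] lo [0.45  0.019 0.013] hi [0.472 0.046 0.034]
scene walnut_1 0.52 195 med [0.493 0.026 0.027] lo [0.475 0.017 0.005] hi [0.511 0.043 0.035]
side scoop 0.64 2027 med [0.474 0.269 0.061] lo [0.413 0.199 0.033] hi [0.532 0.305 0.107]
  z top per 2cm along axis: [(np.float64(0.48), np.float64(0.032), np.float64(0.057)), (np.float64(0.5), np.float64(0.035), np.float64(0.075)), (np.float64(0.52), np.float64(0.039), np.float64(0.083)), (np.float64(0.54), np.float64(0.045), np.float64(0.09)), (np.float64(0.56), np.float64(0.053), np.float64(0.1)), (np.float64(0.58), np.float64(0.059), np.float64(0.105)), (np.float64(0.6), np.float64(0.049), np.float64(0.109)), (np.float64(0.64), np.float64(0.104), np.float64(0.123))]
side walnut_1 0.62 211 med [0.495 0.024 0.028] lo [0.484 0.017 0.012] hi [0.508 0.038 0.036]
side walnut_1 0.49 206 med [0.461 0.027 0.026] lo [0.45  0.02  0.013] hi [0.476 0.04  0.035]
11.4167 [0.5321 0.2837 0.0786] 0.017654462654281628 49.999992325901985 [ 0.1 -0.1 -2.3]
```

View pics/e.png

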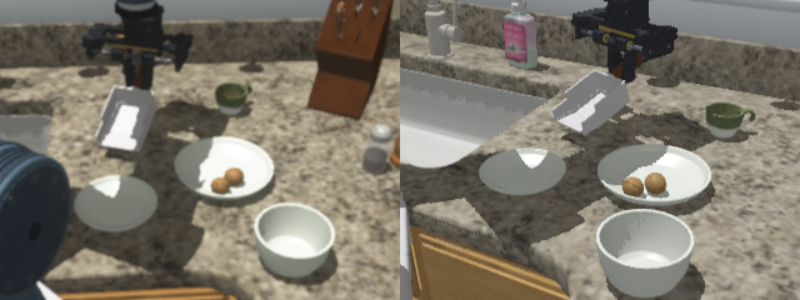

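send_rows([
  [0,0,0.01],
  [0,0,0.008],
  [0,0,0],
  [0,0,0],
  [0,0,0],
], grip=[-1,-1,-1,-1,-1], twist=[0,0,0,0,0])

```text
t: 12.13
tcp_pos: [0.5338, 0.2851, 0.0638]
tcp_rot: [-0.223, 0.975, -0.0, -0.0]
force: [-1.1, -0.3, -2.0]
width: 0.0175
finger_force: 50.0
```

send_rows([
  [0,0,0],
  [0,0,0.006],
  [0,0,0.006],
  [0,0,0.006],
  [0,0,0.006],
], grip=[-1,-1,-1,-1,-1], twist=[0,0,0,0,0], newtons=8)

```text
t: 12.55
tcp_pos: [0.5342, 0.2852, 0.0396]
tcp_rot: [-0.223, 0.975, 0.0, 0.0]
force: [0.9, 1.8, -1.0]
width: 0.0179
finger_force: 8.0
```

send_rows([
  [0,0,0.006],
  [0,0,0.006],
  [0,0,0.005],
  [0,0,0],
  [0,0,0],
], grip=[-1,-1,-1,-1,-1], twist=[0,0,0,0,0])

```text
t: 12.97
tcp_pos: [0.5333, 0.2849, 0.0224]
tcp_rot: [-0.223, 0.975, -0.0, -0.001]
force: [1.2, -0.1, -1.3]
width: 0.018
finger_force: 8.0
```

```bash
python3 -c "
from pose import *
look('pics/f.png')"
```

```text
scene walnut_1 0.62 160 med [0.492 0.026 0.029] lo [0.484 0.016 0.014] hi [0.506 0.043 0.035]
scene walnut_1 0.43 180 med [0.459 0.03  0.026] lo [0.45  0.019 0.007] hi [0.486 0.045 0.035]
side scoop 0.58 1901 med [0.469 0.266 0.023] lo [0.402 0.196 0.002] hi [0.569 0.306 0.049]
  z top per 2cm along axis: [(np.float64(0.47), np.float64(0.006), np.float64(0.03)), (np.float64(0.49), np.float64(0.004), np.float64(0.038)), (np.float64(0.51), np.float64(0.004), np.float64(0.045)), (np.float64(0.53), np.float64(0.005), np.float64(0.046)), (np.float64(0.55), np.float64(0.007), np.float64(0.047)), (np.float64(0.57), np.float64(0.009), np.float64(0.049)), (np.float64(0.59), np.float64(0.0), np.float64(0.051)), (np.float64(0.63), np.float64(0.033), np.float64(0.052)), (np.float64(0.65), np.float64(0.0), np.float64(0.053))]
side walnut_1 0.72 226 med [0.495 0.024 0.028] lo [0.484 0.018 0.012] hi [0.508 0.041 0.036]
side walnut_1 0.6 222 med [0.461 0.027 0.026] lo [0.45  0.019 0.01 ] hi [0.478 0.042 0.034]
12.9667 [0.5333 0.2849 0.0224] 0.01804946509837877 7.999968230724335 [ 1.2 -0.1 -1.3]
```

View pics/f.png

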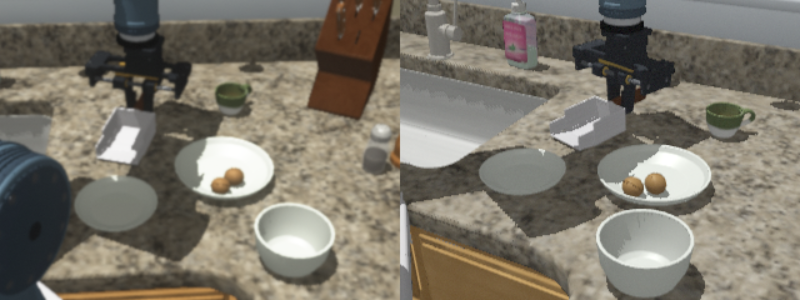

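Nearly level now (the handle is about 7 mm high) and the nuts sit in the dish at (220,186)/(234,176). I'll lower the rest, release and retreat upward.

send_rows([
  [0,0,0.004],
  [0,0,0.003],
  [0,0,0],
  [0,0,0],
  [0,0,0],
], grip=[-1,-1,-1,-1,-1], twist=[0,0,0,0,0])

```text
t: 13.68
tcp_pos: [0.5342, 0.2852, 0.0162]
tcp_rot: [-0.223, 0.975, -0.0, 0.0]
force: [1.0, -0.5, 0.4]
width: 0.0179
finger_force: 8.0
```

send_rows([
  [0,0,0],
  [0,0,0],
  [0,0,0],
  [0,0,0],
  [0,0,0],
], grip=[-0.5,-0.2,0.2,0.4,0.6], twist=[0,0,0,0,0])

```text
t: 14.1
tcp_pos: [0.5338, 0.2851, 0.0161]
tcp_rot: [-0.223, 0.975, -0.0, -0.0]
force: [-0.1, -0.6, -0.0]
width: 0.0466
finger_force: 0.0
```

send_rows([
  [0,0,0],
  [0,0,-0.01],
  [0,0,-0.03],
  [0,0,-0.03],
  [0,0,-0.03],
], grip=[0.8,0.8,0.8,0.8,0.8], twist=[0,0,0,0,0])

```text
t: 14.52
tcp_pos: [0.5336, 0.285, 0.1176]
tcp_rot: [-0.223, 0.975, -0.0, -0.0]
force: [0.5, 0.5, -0.1]
width: 0.0786
finger_force: 0.0
```

send_rows([
  [0,0,-0.03],
  [0,0,0],
  [0,0,0],
], grip=[0.8,0.8,0.8], twist=[0,0,0])

```text
t: 14.77
tcp_pos: [0.5356, 0.2857, 0.1494]
tcp_rot: [-0.223, 0.975, 0.0, 0.003]
force: [0.1, -0.4, -1.2]
width: 0.0794
finger_force: 0.0
```

```bash
python3 -c "
from pose import *
look('pics/g.png')"
```

```text
scene walnut_1 0.59 199 med [0.459 0.03  0.026] lo [0.45  0.019 0.005] hi [0.486 0.048 0.034]
scene walnut_1 0.57 214 med [0.495 0.027 0.027] lo [0.483 0.016 0.005] hi [0.54  0.063 0.035]
side scoop 0.93 1872 med [0.473 0.269 0.023] lo [0.404 0.195 0.003] hi [0.577 0.305 0.044]
  z top per 2cm along axis: [(np.float64(0.47), np.float64(0.008), np.float64(0.03)), (np.float64(0.49), np.float64(0.004), np.float64(0.032)), (np.float64(0.51), np.float64(0.003), np.float64(0.043)), (np.float64(0.53), np.float64(0.003), np.float64(0.043)), (np.float64(0.55), np.float64(0.003), np.float64(0.042)), (np.float64(0.57), np.float64(0.006), np.float64(0.044)), (np.float64(0.59), np.float64(0.032), np.float64(0.045)), (np.float64(0.61), np.float64(0.027), np.float64(0.044)), (np.float64(0.63), np.float64(0.028), np.float64(0.044)), (np.float64(0.65), np.float64(0.026), np.float64(0.044))]
side walnut_1 0.77 193 med [0.495 0.024 0.028] lo [0.484 0.017 0.013] hi [0.507 0.035 0.036]
side walnut_1 0.56 222 med [0.461 0.027 0.026] lo [0.45  0.02  0.014] hi [0.476 0.042 0.035]
14.7667 [0.5356 0.2857 0.1494] 0.07937983783118625 0.0 [ 0.1 -0.4 -1.2]
```

View pics/g.png

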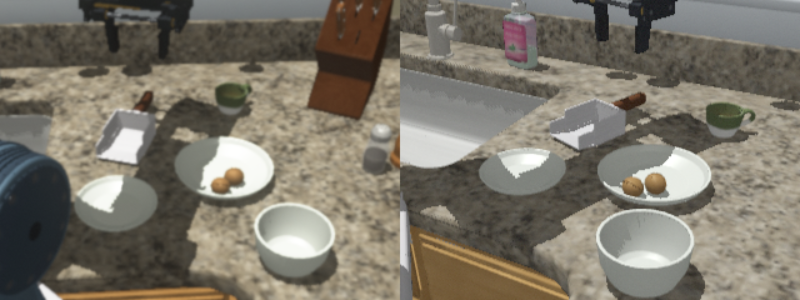

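The scoop is level, empty and released at (128,135). Both nuts are at rest in the larger dish and the gripper is clear, so I'm handing in.

```bash
python3 -c "
from plant import robot
print(robot.sign_off())"
```

```text
the job is handed in; nothing more can be done
None
```

Both walnuts are in the larger shallow dish, and the empty scoop stands level and released on free worktop about 19 cm from the dish centre; I handed the job in at about 15 s of the 51 s, and the sign-off returned no verdict.

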